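Load the calibration plate in an air permeability tester

ROBOT

A 6-joint arm with a two-finger parallel gripper is mounted at the origin on the work surface. World frame = base frame: x ahead of the robot, y to its left, z up, the work surface at z = 0. Lengths are in mm, angles in rad, forces in N, time in s.
With the tool pointing down it reaches from about 350 to 875 mm from the base axis. Payload 4.2 kg.
Tool frame: the origin (TCP) lies on the mounting face of the last link; the fingertips stand 173 mm ahead of it and the grasp point (between the pads) lies 155 mm ahead of it; z points along the fingers, y is the line along which they close (so a half turn about z gives the same grasp; the last joint's range is limited). The gripper opens to 85 mm and grips with 20 to 120 N. Pads are 22 mm wide; open, the fingers measure 114 mm over their backs; the gripper's body (76 mm by 85 mm) begins 54 mm behind the grasp point. The pads swing forward as they close: fully open they stand 13 mm farther back than shut.
Start: joints at [1.48, 0.385, 0.008, 0, -1.194, -0.259], TCP at [214.161, 587.141, 404.712] pointing down, gripper open.
Joint ranges: [-3.14, 3.14], [-1.21, 2.06], [-1.07, 1.41], [-3.16, 2.05], [-2.99, -0.16], [-3.1, 3.1]. Speed limits (rad/s): [2.79, 2.79, 3.14, 3.14, 3.14, 3.14].

INTERFACE

Orientations are given as a unit quaternion [x, y, z, w].
In Python, from bench import arm gives the robot as it stands. The module is installed in compiled form; this text tells all that it offers.
- The arm moves only by the tool move_arm, never from a script. Its arguments are lists of equal length, an entry for each row: "fingers": the finger opening in mm, from 0 to 85.4; "travel": the shift along the tool's x, y, z in mm, a list of three; "dr": the turn, a rotation vector about the tool's x, y, z in rad, a list of three. A call has 1 to 10 rows; each row is the pose to reach, as a shift and turn from the pose commanded when the call began, along the tool's axes at that moment; what a row does not reach only later rows make up. A row lasts 1/10 s, in which the tool goes at most 50 mm and 8.59 degrees, less where a joint would pass 70% of its speed; a pose out of reach is approached as far as the arm can. A call with a gripper value outside its range is refused whole. The fingers move at their own pace and stop on an object; the grip force is fixed at half the most. Time passes only in rows, so rows that repeat a pose let the fingers close. It gives the time, the measured TCP pose, the force, the opening and the grip force at its end, in the units of the state.
- arm.read_state(): the state, without advancing time (a new reading comes with each control period).
- arm.get_image(name): name is "scene" or "top" or "wrist"; returns the picture (480x640x3 uint8, red, green, blue); there is no depth.
- arm.camera_model(name): a dict with "intrinsics" (3x3 intrinsics, pixels), "pose" (4x4, takes a point from camera to world coordinates). Camera axes: x right, y up, looking along -z (the intrinsics and any distortion apply to the point x, -y, -z); pixel columns grow to the right and rows downward; lengths in mm; the calibration is good to about 2 mm. A picture is of the moment at which its call begins: read the wrist's pose just before it. camera_model takes no time and is no camera call; for the wrist camera it gives the pose at the moment of the call.
- arm.job_done(): hands the job in; it is judged then, once.
The state is a dict: "clock": time; "joints": joint angles; "joint_vel": joint speeds; "joint_efforts": joint torques, N m; "position": TCP position; "ee_rot": TCP orientation; "contact_force": force on the tool from outside, world axes, zero at the start; "wrist_torque": the same for the moment, N m; "gripper_width": finger opening in mm; "grasp_force": force on a finger pad.
Only numpy, scipy, OpenCV 4.12 (cv2) and the standard library are available. Lean on these libraries where they do the work, as an engineer would, in place of code of your own. Each camera call takes 0.05 s, during which the arm holds its last target. There are 200 camera calls.

TASK

The round perforated calibration plate lies on the deck of the air permeability tester. Push it with the fingertips, flat along the deck and without lifting it, until it is centred on the round steel test seat, with an even rim of the seat showing all round; then press the raised clamp lever down by its crossbar, gently, until the clamp ring rests on the plate. Let go with the clamp left down, and leave the other things where they stand.

Things in the scene. Friction and masses are not known exactly. Their poses are not given: they have to be found in the camera images.
- tester: Beige bench instrument, fixed: a flat box 470 deep (x) x 380 mm wide (y), its flat deck 60 mm above the table. Origin at table level under the seat centre; +x to its rear, z up. The deck runs from x = -220 mm (front edge) to +142 mm; from there to +250 mm a rear housing stands 42 mm above the deck and carries the clamp lever's pivot.
- seat (a point): Centre of the round test seat, on the deck surface (60 mm above the table). The seat is a flat steel disc 150 mm in diameter, flush with the deck, with a dark test opening 51 mm in diameter in its middle; it does not obstruct sliding.
- plate: Loose flat round aluminium calibration plate, 120 mm in diameter, 10 mm thick, about 0.3 kg, with a small field of dark holes in its middle. Origin at the centre of its underside, z up. It starts flat on the deck in front of the seat. It slides with ordinary friction and stops when no longer pushed.
- clamp (a joint): Angle of the clamp lever about its pivot, rad. 0: lever level and the clamp ring resting on a plate that lies on the seat; grows as the lever rises (about 1.0 to 1.2 when raised at the start, stop at 1.25). The hinge is stiff: the lever stays where it is left; about 2 to 3 N on the crossbar moves it down.
- crossbar (a point): Middle of the lever's black crossbar: level round bar 18 mm thick, 80 mm long (along tester y), at the free end, 225 mm from the pivot. The lever is a black bar 18 mm wide, 14 mm thick. 170 mm from the pivot hangs the steel clamp ring (94 mm outer diameter, four-legged open spider), its underside 50 mm below the lever's axis.
- pivot (a point): Pivot of the clamp lever: 170 mm behind the seat centre (tester +x) and 60 mm above the deck; its axis is the tester's y. With the lever at angle a, the crossbar is 225*cos(a) mm in front of the pivot (towards the tester's -x) and 225*sin(a) mm above it.
- pick_glass: Small folding magnifier, steel, 40 x 36 mm and 49 mm high, loose on the deck beside the seat towards the rear. Origin at the centre of its underside. Leave alone.
- spare_ring: Small loose steel ring, 68 mm outer diameter, 14 mm high, on the deck beside the seat towards the rear. Origin at the centre of its underside. Leave alone.
- cutter: Round specimen cutter on the table beside the tester: aluminium disc 128 mm in diameter with a knob, 96 mm high. Origin at the centre of its underside. Leave alone.
- weight: Steel check weight with a knob on the table beside the tester, 48 mm in diameter, 80 mm high. Origin at the centre of its underside. Leave alone.
Mind the look-alikes: they are no part of the job. Of the things like the plate, leave any that is brown or yellow; of the rest the larger one is meant.

How it is judged (in metres and radians):
On the way, in this order (a step that is already met when the one before it is completed fails the run):
1. the plate lies centred on the seat, within 6 mm, while the clamp is still raised (horizontal distance between plate and seat below 0.006 m and value of joint clamp above 0.6 rad and linear speed of plate below 0.02 m/s), for 0.3 s.
2. the clamp lever is pressed down until its ring rests on the plate (value of joint clamp below 0.012 rad), for 0.2 s.
At the end, for the whole second after the job is handed in: The plate lies flat and at rest on the deck, its centre within 7 mm of the seat centre; the clamp lever is down (joint below 0.012 rad, ring on the plate); the four other things are within 15 mm of where they stood (horizontal distance between plate and seat below 0.007 m and z of plate in the frame of tester below 0.063 m and value of joint clamp below 0.012 rad and linear speed of plate below 0.01 m/s and distance of each of pick_glass, spare_ring, cutter, weight from where it was at the start of the episode below 0.015 m); the robot touches nothing.
It fails at once if the plate is lifted or tipped off the deck (more than 6 mm up or 0.1 rad) (z of plate in the frame of tester above 0.066 m or angle between plate's own z axis and vertical above 0.1 rad).
It fails at once if the clamp is slammed or forced down: clamp and deck together bear on the plate with more than 160 N (some 50 N on the crossbar) (contact force between plate and tester above 160 N).
It fails at once if a bystander is moved by more than 15 mm (distance of any of pick_glass, spare_ring, cutter, weight from where it was at the start of the episode above 0.015 m).
It also fails if it takes over 64 s, if anything falls off the work surface, if the arm or the gripper's body presses on something with over 40 N, if the wrist force passes 120 N, or if a joint passes its speed limit or range.

## Working session

There is one attempt and no reset: what is moved stays moved. The work goes in short steps, Python scripts to look and compute and a tool call to move; the robot and the scene stay as the last step left them, time stands still between calls to the robot, and variables do not carry over. Pictures are saved under pics/ and viewed, at most 10 in all, crops included, and the job is handed in when it is done.

Besides the shell and the picture viewer there is one more tool, called by a JSON object that holds its "op" and its "data". move_arm: Moves the arm, as the interface text tells. Its arguments: {"type":"object","properties":{"fingers":{"type":"array","items":{"type":"number"}},"travel":{"type":"array","items":{"type":"array","items":{"type":"number"}}},"dr":{"type":"array","items":{"type":"array","items":{"type":"number"}}}},"required":["fingers","travel","dr"]}

```bash
mkdir -p pics; cat > h.py <<'E'
import numpy as np,cv2
from bench import arm
from scipy.spatial.transform import Rotation as R
def snap(n,f):
    im=arm.get_image(n); cv2.imwrite('pics/'+f,im[:,:,::-1]); return im
def p2w(n,uv,z):
    m=arm.camera_model(n);K=np.array(m['intrinsics']);T=np.array(m['pose'])
    out=[]
    for u,v in uv:
        d=np.linalg.inv(K)@[u,v,1]; d=T[:3,:3]@[d[0],-d[1],-d[2]]
        out.append(T[:3,3]+d*(z-T[2,3])/d[2])
    return np.array(out)
def w2p(n,P):
    m=arm.camera_model(n);K=np.array(m['intrinsics']);T=np.array(m['pose'])
    c=(np.atleast_2d(P)-T[:3,3])@T[:3,:3]; q=np.c_[c[:,0],-c[:,1],-c[:,2]]@K.T
    return q[:,:2]/q[:,2:]
E
python3 - <<'E'
from h import *
snap('top','top0.png');snap('scene','sc0.png')
for n in('top','scene'):
    m=arm.camera_model(n);print({k:np.round(v,2).tolist() for k,v in m.items()})
s=arm.read_state();print(s)
E
```

```text
{'intrinsics': [[485.24, 0.0, 322.04], [0.0, 485.24, 244.71], [0.0, 0.0, 1.0]], 'pose': [[-0.0, 0.99, -0.12, 416.37], [-1.0, -0.0, 0.0, 3.23], [0.0, 0.12, 0.99, 1254.63], [0.0, 0.0, 0.0, 1.0]]}
{'intrinsics': [[438.36, 0.0, 315.63], [0.0, 438.36, 232.79], [0.0, 0.0, 1.0]], 'pose': [[0.02, -0.64, 0.77, 1319.78], [1.0, 0.01, -0.01, 3.58], [-0.0, 0.77, 0.64, 742.15], [0.0, 0.0, 0.0, 1.0]]}
{'clock': 0.1, 'joints': array([ 1.47963062e+00,  3.85479060e-01,  6.74320292e-03, -4.09816938e-04,
       -1.19397402e+00, -2.58591320e-01]), 'joint_vel': array([ 0.00120725, -0.00228765,  0.00176924,  0.00148559, -0.00152163,
       -0.00032799]), 'joint_efforts': array([-6.83295693e-04, -3.93321168e+01,  1.88929117e+01,  4.19799149e+00,
       -2.59617183e-03,  5.98243204e-06]), 'position': array([214.08163281, 586.99804577, 403.72717855]), 'ee_rot': array([ 9.84734062e-01, -1.74062849e-01, -1.09791758e-04,  9.69350356e-04]), 'contact_force': array([-0.28015592, -0.32234891,  0.63703675]), 'wrist_torque': array([-0.01310068, -0.01690048, -0.00140363]), 'grasp_force': 0.0, 'gripper_width': 85.50173982671262}
```

View pics/top0.png

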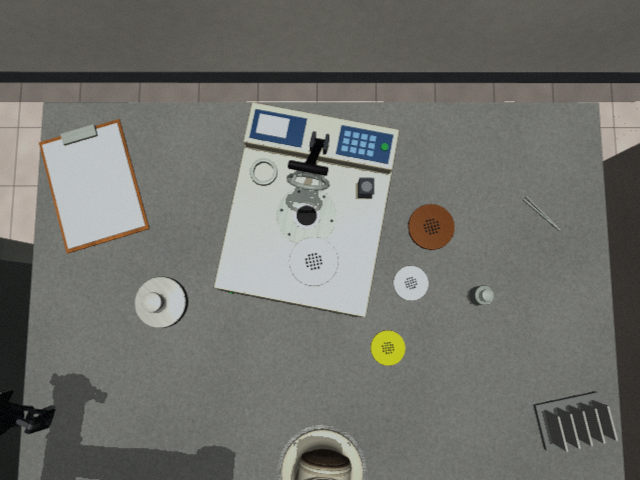

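View pics/sc0.png

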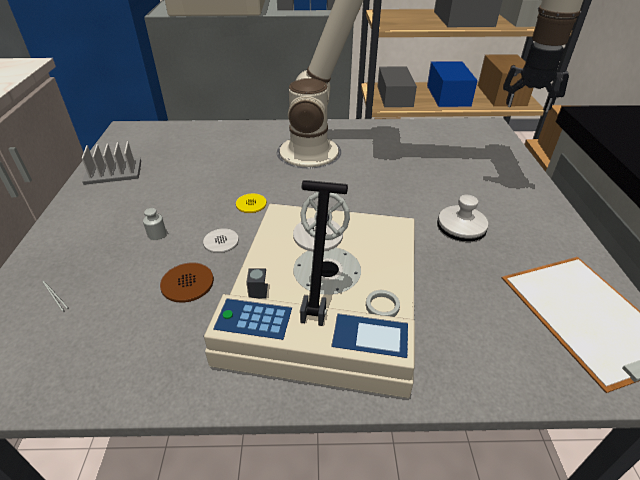

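Top view: the look-alikes are a white disc on the deck (313,261), a small white one (411,283), a brown one (431,227) and a yellow one (388,348). The one on the deck fits, as the larger of those that are not brown or yellow. The seat opening is near (306,216), the crossbar near (308,168), the ring at (264,172) and the glass at (366,187). I'll confirm in an enlarged crop.

```bash
python3 - <<'E'
from h import *
im=cv2.imread('pics/top0.png')
cv2.imwrite('pics/c0.png',cv2.resize(im[150:300,230:400],None,fx=4,fy=4,interpolation=cv2.INTER_CUBIC))
E
```

```text
(no output)
```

View pics/c0.png

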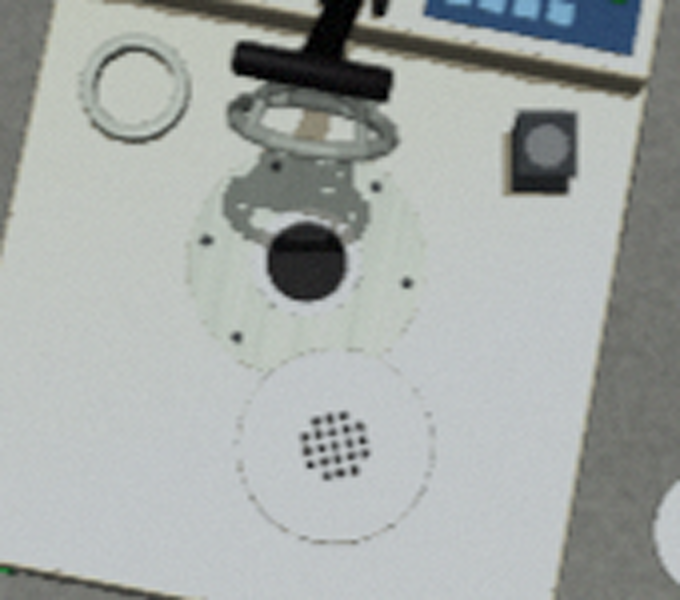

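The crop confirms the deck disc, about 120 mm wide, with its centre at crop (335,445). The seat opening is at crop (306.5,262), midway between the opposite screws.

```bash
python3 - <<'E'
from h import *
f=lambda a:[(230+(x+.5)/4-.5,150+(y+.5)/4-.5) for x,y in a]
S=p2w('top',f([(306.3,262)]),60)[0];P=p2w('top',f([(335.3,445.5)]),70)[0]
print('seat',S,'plate',P)
e=p2w('top',f([(236,446),(435,446),(335,348),(335,544)]),70);print('plate dia',np.linalg.norm(e[0]-e[1]),np.linalg.norm(e[2]-e[3]))
e=p2w('top',f([(186,262),(426,262)]),60);print('seat dia',np.linalg.norm(e[0]-e[1]))
F=p2w('top',[(215,288),(366,317)],60);d=F[0]-F[1];print('front',F,np.linalg.norm(d),'yaw',np.arctan2(-d[0],d[1]))
yaw=np.arctan2(-d[0],d[1])
c=p2w('top',f([(206,240),(407,283),(376,187),(236,338)]),60)-S
print('screws',np.linalg.norm(c,axis=1),np.arctan2(c[:,1],c[:,0]))
D=P-S;X=np.array([np.cos(yaw),np.sin(yaw)]);Y=np.array([-X[1],X[0]])
print('plate in tester',D[:2]@X,D[:2]@Y, 'dir',np.arctan2(-D[1],-D[0]),np.linalg.norm(D[:2]))
print('ring',p2w('top',[(263.7,172)],74),'glass',p2w('top',[(366,187)],109))
for a in np.arange(.9,1.26,.05):
    b=np.r_[S[:2]+X*(170-225*np.cos(a)),120+225*np.sin(a)]
    g=170*np.cos(a)+50*np.sin(a)*-1
    print(round(a,2),b.round(),w2p('top',b).round(1),w2p('scene',b).round(1))
E
```

```text
seat [629.55557694  38.69092855  60.        ] plate [513.8903363   20.36247048  70.        ]
plate dia 121.78244129271556 120.29111917208398
seat dia 149.74127398849737
front [[ 448.58200411  261.7809161    60.        ]
 [ 377.72592687 -107.65936187   60.        ]] 376.17376657989223 yaw -0.18949195093467489
screws [64.22651943 64.18945594 64.56031742 64.67548977] [ 1.35139687 -1.77974891 -0.74080808  2.40311953]
plate in tester -110.14249182964527 -39.78708032546905 dir 0.15715455718278337 117.10841245302917
ring [[736.08923957 144.4429185   74.        ]] glass [[ 689.46022547 -106.74726491  109.        ]]
0.9 [659.  33. 296.] [[305.6 180.1]] [[326.8 187.1]]
0.95 [668.  31. 303.] [[306.4 174.9]] [[326.1 186.8]]
1.0 [677.  30. 309.] [[307.2 169.7]] [[325.3 186.7]]
1.05 [687.  28. 315.] [[308.  164.2]] [[324.5 186.9]]
1.1 [696.  26. 321.] [[308.9 158.7]] [[323.6 187.5]]
1.15 [706.  24. 325.] [[309.8 153.1]] [[322.7 188.5]]
1.2 [716.  22. 330.] [[310.8 147.3]] [[321.7 189.8]]
1.25 [727.  20. 334.] [[311.8 141.6]] [[320.7 191.5]]
```

```bash
cat >> h.py <<'E'
def go(target,yaw=None):
    """tool-frame shift to a world TCP target, and tool turn for tool-x heading yaw"""
    s=arm.read_state();r=R.from_quat(s['ee_rot']);m=r.as_matrix()
    h=np.arctan2(m[1,0],m[0,0]);t=r.inv().apply(np.array(target)-s['position'])
    print('t',round(s['clock'],2),'pos',s['position'].round(1),'heading',round(h,4),'tilt',m[:,2].round(4),'F',s['contact_force'].round(1),'w',round(s['gripper_width'],1))
    print('travel',t.round(1),'dr',r.inv().apply([0,0,(yaw-h)]).round(3) if yaw is not None else '')
E
python3 - <<'E'
from h import *
go([435,8,404],0.157)
E
```

```text
t 0.1 pos [214.1 587.  403.7] heading -0.3499 tilt [-6.0e-04 -1.9e-03 -1.0e+00] F [-0.3 -0.3  0.6] w 85.5
travel [406.  468.2   0.7] dr [ 0.     0.001 -0.507]
```

{"op": "move_arm", "data": {"fingers": [60, 60, 60, 60, 60, 60, 60, 60, 60, 60], "travel": [[27, 31, 0], [54, 62, 0], [81, 93, 0], [108, 125, 0], [135, 156, 0], [162, 187, 0], [189, 218, 0], [216, 250, 0], [243, 281, 0], [270, 312, 0]], "dr": [[0, 0, -0.05], [0, 0, -0.1], [0, 0, -0.15], [0, 0, -0.2], [0, 0, -0.25], [0, 0, -0.3], [0, 0, -0.35], [0, 0, -0.4], [0, 0, -0.45], [0, 0, -0.507]]}}

```text
clock: 1.1
position: [360.9, 199.7, 404.6]
ee_rot: [0.997, 0.08, -0.0, 0.0]
contact_force: [0.3, 0.6, -0.4]
gripper_width: 59.9
grasp_force: 0.0
```

```bash
python3 - <<'E'
from h import *
go([435,8,404],0.157)
E
```

```text
t 1.1 pos [360.9 199.7 404.6] heading 0.1599 tilt [-2.e-04 -1.e-04 -1.e+00] F [ 0.3  0.6 -0.4] w 59.9
travel [ 42.6 201.1   0.6] dr [ 0.    -0.     0.003]
```

{"op": "move_arm", "data": {"fingers": [60, 60, 60, 60, 60, 60, 60, 60, 60, 60], "travel": [[9, 40, 0], [17, 80, 0], [26, 120, 0], [34, 160, 0], [42.5, 201, 0], [42.5, 201, 40], [42.5, 201, 80], [42.5, 201, 115], [42.5, 201, 140], [42.5, 201, 140]], "dr": [[0, 0, 0], [0, 0, 0], [0, 0, 0], [0, 0, 0], [0, 0, 0], [0, 0, 0], [0, 0, 0], [0, 0, 0], [0, 0, 0], [0, 0, 0]]}}

```text
clock: 2.1
position: [432.9, 9.0, 261.6]
ee_rot: [0.997, 0.078, -0.004, 0.001]
contact_force: [-1.1, 0.0, -0.4]
gripper_width: 60.5
grasp_force: 0.0
```

```bash
python3 - <<'E'
from h import *
go([435,8,237],0.157)
snap('wrist','w1.png')
E
```

```text
t 2.1 pos [432.9   9.  261.6] heading 0.1561 tilt [-0.0085 -0.0029 -1.    ] F [-1.1  0.  -0.4] w 60.5
travel [ 2.1  1.3 24.6] dr [-0.     0.    -0.001]
```

View pics/w1.png

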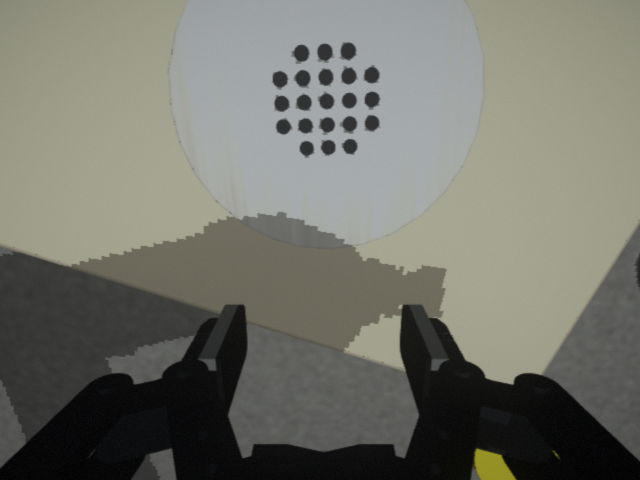

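The wrist view shows the plate straight ahead, its hole field at (326,100) and the finger gap centred near (324,330). Next I lower in steps and watch the force.

{"op": "move_arm", "data": {"fingers": [60, 60, 60, 60], "travel": [[0, 0, 10], [0, 0, 20], [0, 0, 23], [0, 0, 23]], "dr": [[0, 0, 0], [0, 0, 0], [0, 0, 0], [0, 0, 0]]}}

```text
clock: 2.55
position: [434.3, 9.7, 241.6]
ee_rot: [0.997, 0.079, -0.0, 0.0]
contact_force: [0.6, 0.1, -0.4]
gripper_width: 59.9
grasp_force: 0.0
```

{"op": "move_arm", "data": {"fingers": [60, 60], "travel": [[0, 0, 1.5], [0, 0, 1.5]], "dr": [[0, 0, 0], [0, 0, 0]]}}

```text
clock: 2.75
position: [434.4, 9.7, 240.4]
ee_rot: [0.997, 0.079, 0.0, -0.0]
contact_force: [-0.8, 0.1, -0.7]
gripper_width: 60.1
grasp_force: 0.0
```

{"op": "move_arm", "data": {"fingers": [60, 60], "travel": [[0, 0, 1.5], [0, 0, 1.5]], "dr": [[0, 0, 0], [0, 0, 0]]}}

```text
clock: 2.95
position: [434.3, 9.6, 238.7]
ee_rot: [0.997, 0.078, 0.0, -0.0]
contact_force: [0.7, 0.5, -1.0]
gripper_width: 60.3
grasp_force: 0.0
```

{"op": "move_arm", "data": {"fingers": [60, 60, 60], "travel": [[0, 0, 1.5], [0, 0, 3], [0, 0, 3]], "dr": [[0, 0, 0], [0, 0, 0], [0, 0, 0]]}}

```text
clock: 3.25
position: [434.2, 9.6, 235.5]
ee_rot: [0.997, 0.078, -0.0, 0.0]
contact_force: [-0.9, 0.7, -0.2]
gripper_width: 60.0
grasp_force: 0.0
```

{"op": "move_arm", "data": {"fingers": [60, 60], "travel": [[0, 0, 1.5], [0, 0, 1.5]], "dr": [[0, 0, 0], [0, 0, 0]]}}

```text
clock: 3.45
position: [434.3, 9.6, 234.0]
ee_rot: [0.997, 0.078, -0.0, 0.0]
contact_force: [0.1, 0.1, -0.1]
gripper_width: 60.1
grasp_force: 0.0
```

{"op": "move_arm", "data": {"fingers": [60, 60], "travel": [[0, 0, 1.5], [0, 0, 1.5]], "dr": [[0, 0, 0], [0, 0, 0]]}}

```text
clock: 3.65
position: [434.3, 9.6, 232.6]
ee_rot: [0.997, 0.079, -0.0, 0.0]
contact_force: [0.1, -0.8, 0.7]
gripper_width: 60.0
grasp_force: 0.0
```

{"op": "move_arm", "data": {"fingers": [60, 60], "travel": [[0, 0, 1.5], [0, 0, 1.5]], "dr": [[0, 0, 0], [0, 0, 0]]}}

```text
clock: 3.85
position: [434.3, 9.6, 231.0]
ee_rot: [0.997, 0.079, -0.0, 0.0]
contact_force: [-0.1, 0.3, 0.3]
gripper_width: 60.4
grasp_force: 0.0
```

{"op": "move_arm", "data": {"fingers": [60, 60], "travel": [[0, 0, 1.5], [0, 0, 1.5]], "dr": [[0, 0, 0], [0, 0, 0]]}}

```text
clock: 4.05
position: [434.3, 9.6, 229.5]
ee_rot: [0.997, 0.078, -0.0, 0.0]
contact_force: [-0.4, 0.2, -0.1]
gripper_width: 60.1
grasp_force: 0.0
```

```bash
python3 - <<'E'
from h import *
go([435,8,237],0.157)
E
```

```text
t 4.05 pos [434.3   9.6 229.5] heading 0.1571 tilt [-4.e-04 -1.e-04 -1.e+00] F [-0.4  0.2 -0.1] w 60.1
travel [ 0.5  1.7 -7.5] dr [ 0. -0.  0.]
```

{"op": "move_arm", "data": {"fingers": [60, 60], "travel": [[0, 0, 1.5], [0, 0, 1.5]], "dr": [[0, 0, 0], [0, 0, 0]]}}

```text
clock: 4.25
position: [434.5, 9.7, 228.4]
ee_rot: [0.997, 0.079, 0.0, 0.0]
contact_force: [-0.3, -0.1, 2.6]
gripper_width: 60.0
grasp_force: 1.1
```

{"op": "move_arm", "data": {"fingers": [60, 60], "travel": [[0, 0, 1.5], [0, 0, 1.5]], "dr": [[0, 0, 0], [0, 0, 0]]}}

```text
clock: 4.45
position: [434.5, 9.7, 228.3]
ee_rot: [0.997, 0.079, 0.0, 0.0]
contact_force: [-5.6, 0.1, 17.0]
gripper_width: 59.6
grasp_force: 8.3
```

{"op": "move_arm", "data": {"fingers": [60, 60], "travel": [[0, 0, 1], [0, 0, 1]], "dr": [[0, 0, 0], [0, 0, 0]]}}

```text
clock: 4.65
position: [434.4, 9.7, 228.3]
ee_rot: [0.997, 0.079, 0.0, 0.0]
contact_force: [-7.6, 2.0, 26.0]
gripper_width: 60.3
grasp_force: 12.9
```

Contact with the deck comes at TCP z≈228.4. I raise 4 mm above that, shift 2 mm sideways and push slowly.

{"op": "move_arm", "data": {"fingers": [60, 60, 60, 60, 60, 60, 60, 60, 60, 60], "travel": [[0, 0, -7], [0, 2, -7], [8, 2, -7], [14, 2, -7], [20, 2, -7], [28, 2, -7], [38, 2, -7], [48, 2, -7], [58, 2, -7], [68, 2, -7]], "dr": [[0, 0, 0], [0, 0, 0], [0, 0, 0], [0, 0, 0], [0, 0, 0], [0, 0, 0], [0, 0, 0], [0, 0, 0], [0, 0, 0], [0, 0, 0]]}}

```text
clock: 5.65
position: [502.9, 18.5, 232.5]
ee_rot: [0.997, 0.079, 0.0, -0.0]
contact_force: [-0.7, 0.7, -1.3]
gripper_width: 60.1
grasp_force: 0.8
```

{"op": "move_arm", "data": {"fingers": [60, 60, 60, 60, 60, 60, 60, 60, 60, 60], "travel": [[10, 0, 0], [20, 0, 0], [28, 0, 0], [36, 0, 0], [42, 0, 0], [47, 0, 0], [51, 0, 0], [54, 0, 0], [55, 0, 0], [55, 0, 0]], "dr": [[0, 0, 0], [0, 0, 0], [0, 0, 0], [0, 0, 0], [0, 0, 0], [0, 0, 0], [0, 0, 0], [0, 0, 0], [0, 0, 0], [0, 0, 0]]}}

```text
clock: 6.65
position: [556.2, 27.0, 232.8]
ee_rot: [0.997, 0.079, 0.0, -0.0]
contact_force: [-0.0, -0.1, -0.1]
gripper_width: 60.0
grasp_force: 0.5
```

```bash
python3 - <<'E'
from h import *
go([567.4,28.8,232.3],0.157)
a=snap('wrist','w2.png');b=snap('top','t2.png')
c=cv2.resize(b[150:300,250:370],None,fx=3.2,fy=3.2,interpolation=cv2.INTER_CUBIC)
o=np.zeros((480,800,3),np.uint8);o[:480,:c.shape[1]]=c
w=cv2.resize(a,(416,312));o[:312,384:800]=w
cv2.imwrite('pics/m2.png',o[:,:,::-1])
E
```

```text
t 6.65 pos [556.2  27.  232.8] heading 0.1573 tilt [ 4.e-04  1.e-04 -1.e+00] F [-0.  -0.1 -0.1] w 60.0
travel [11.3 -0.1  0.5] dr [-0.  0.  0.]
```

View pics/m2.png

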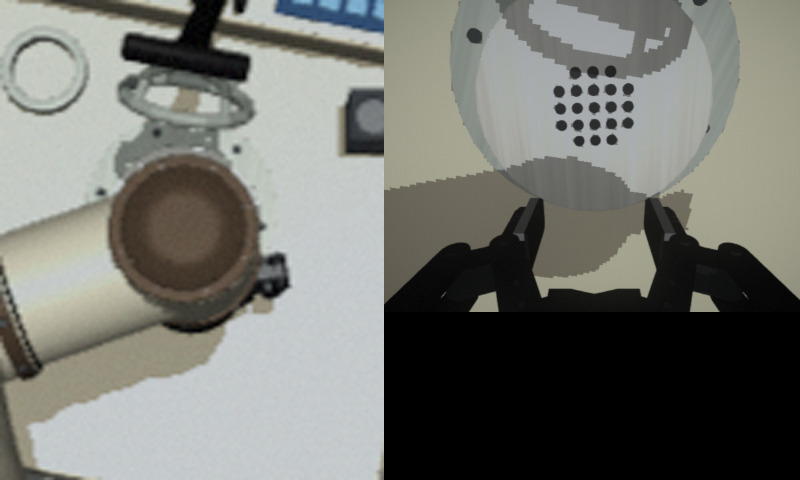

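The composite shows the plate pushed in the finger cradle. Its hole-field centre is at full wrist pixel (322,165) and the left seat screw is at (139,56). Now I compute the offset.

```bash
python3 - <<'E'
from h import *
print('plate',p2w('wrist',[(322.3,164.8)],70),'screwL',p2w('wrist',[(139,55.5)],60))
S=np.array([629.56,38.69,60])
for a in (1.351,-1.780,-.741): print(w2p('wrist',S+64.4*np.array([np.cos(a),np.sin(a),0])))
print(w2p('wrist',S))
im=cv2.imread('pics/w2.png')
cv2.imwrite('pics/w2c.png',cv2.resize(im[0:340,70:570],None,fx=1.6,fy=1.6,interpolation=cv2.INTER_CUBIC))
E
```

```text
plate [[617.87696029  37.78346166  70.        ]] screwL [[641.77648823 101.23557962  60.        ]]
[[138.11605021  49.18709458]]
[[493.29379911 192.89826408]]
[[488.97104266  -9.40738701]]
[[325.04183987 125.94254948]]
```

View pics/w2c.png

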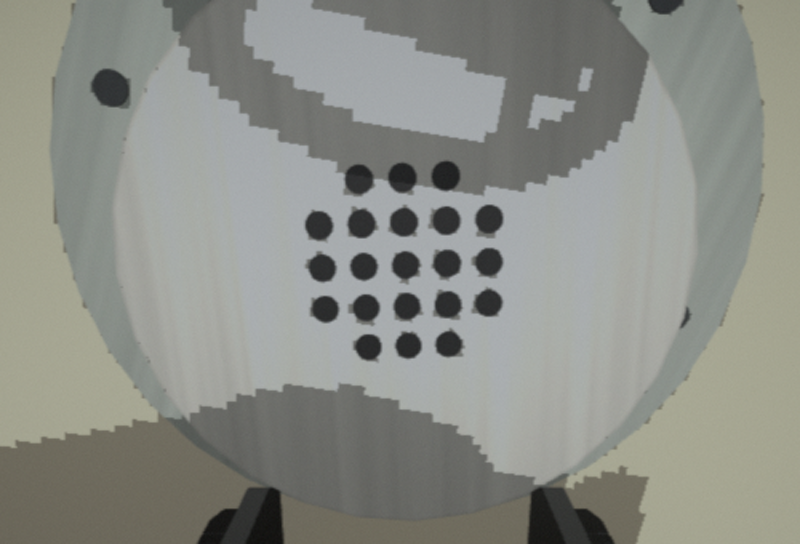

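{"op": "move_arm", "data": {"fingers": [60, 60, 60, 60, 60, 60], "travel": [[3, 0, 0], [6, 0, 0], [8, 0, 0], [9.5, 0, 0], [9.5, 0, 0], [9.5, 0, 0]], "dr": [[0, 0, 0], [0, 0, 0], [0, 0, 0], [0, 0, 0], [0, 0, 0], [0, 0, 0]]}}

```text
clock: 7.35
position: [565.7, 28.4, 232.8]
ee_rot: [0.997, 0.079, 0.0, -0.0]
contact_force: [-0.9, -0.5, 1.0]
gripper_width: 60.0
grasp_force: 0.7
```

```bash
python3 - <<'E'
from h import *
go([567.4,28.8,232.3],0.157)
E
```

```text
t 7.35 pos [565.7  28.4 232.8] heading 0.1572 tilt [ 5.e-04  1.e-04 -1.e+00] F [-0.9 -0.5  1. ] w 60.0
travel [ 1.8 -0.1  0.5] dr [-0.  0.  0.]
```

{"op": "move_arm", "data": {"fingers": [60, 60, 60, 60, 60, 60, 60, 60], "travel": [[-10, 0, 0], [-30, 0, 0], [-60, 0, -10], [-100, 0, -30], [-130, 0, -60], [-140, 0, -90], [-140, 0, -110], [-140, 0, -110]], "dr": [[0, 0, 0], [0, 0, 0], [0, 0, 0], [0, 0, 0], [0, 0, 0], [0, 0, 0], [0, 0, 0], [0, 0, 0]]}}

```text
clock: 8.15
position: [427.4, 6.6, 346.2]
ee_rot: [0.997, 0.079, 0.005, -0.001]
contact_force: [0.4, -0.2, -0.2]
gripper_width: 59.7
grasp_force: 0.0
```

```bash
python3 - <<'E'
from h import *
go([567.4,28.8,232.3],0.157)
a=snap('wrist','w3.png');b=snap('top','t3.png')
o=np.zeros((600,800,3),np.uint8)
c=cv2.resize(b[175:260,260:360],None,fx=4,fy=4,interpolation=cv2.INTER_CUBIC);o[:340,:400]=c
d=cv2.resize(a[0:300],(400,188));o[340:528,:400]=d
p=w2p('wrist',[629.56,38.69,60])[0].round().astype(int);print(p)
y0=max(p[1]-150,0);e=a[y0:y0+300,p[0]-120:p[0]+120][:,:];e=cv2.resize(e,(400,500));o[:500,400:]=e;print(y0,p[0]-120)
cv2.imwrite('pics/m3.png',o[:,:,::-1])
E
```

```text
t 8.15 pos [427.4   6.6 346.2] heading 0.1583 tilt [ 0.0095  0.0029 -1.    ] F [ 0.4 -0.2 -0.2] w 59.7
travel [140.7   0.3 115.3] dr [-0.     0.     0.001]
[ 324 -157]
0 204
```

View pics/m3.png

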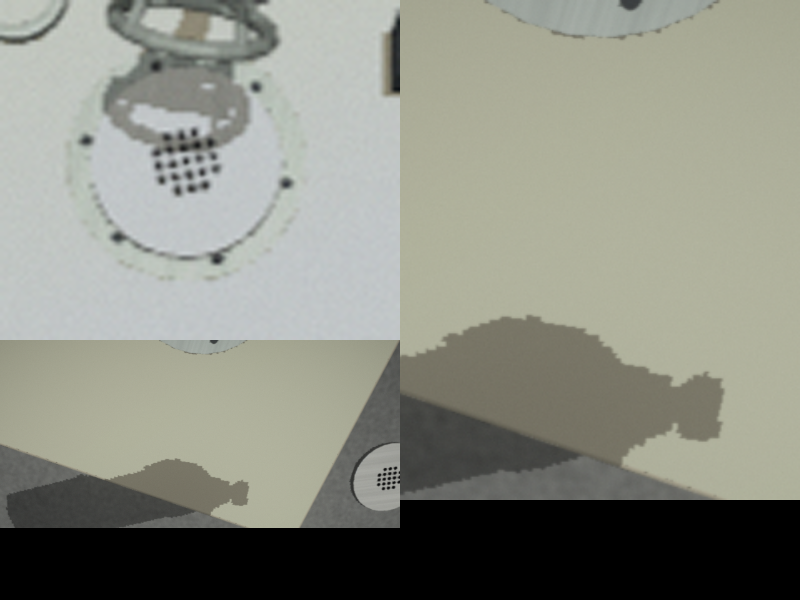

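In the top crop the seat screw midpoints give (186.6,162) and the plate hole field is near (186,162). I'll quantify that with hole centroids.

```bash
python3 - <<'E'
from h import *
b=cv2.imread('pics/t3.png',0)
c=cv2.resize(b[175:260,260:360],None,fx=4,fy=4,interpolation=cv2.INTER_CUBIC)
bh=cv2.morphologyEx(c,cv2.MORPH_BLACKHAT,np.ones((13,13)))
m=(bh>45).astype(np.uint8)
n,l,s,ce=cv2.connectedComponentsWithStats(m)
pts=[];
for i in range(1,n):
    x,y=ce[i]
    if s[i,4]>15 and np.hypot(x-186,y-162)<40: pts.append((x,y)); print(ce[i].round(1),s[i,4],end=';')
(cx,cy),r=cv2.minEnclosingCircle(np.float32(pts));print(len(pts),np.mean(pts,0),cx,cy,r)
for x,y in (np.mean(pts,0),(cx,cy)):
    P=p2w('top',[(260+(x+.5)/4-.5,175+(y+.5)/4-.5)],70)[0];print(P,P-[629.56,38.69,70])
E
```

```text
[193.9 131.7] 52;[180.9 134.6] 49;[166.6 137. ] 41;[210.1 142.4] 78;[190.4 145.9] 142;[169.4 149.2] 38;[156.  153.2] 53;[212.9 155.9] 42;[198.6 158.1] 49;[185.5 160.6] 52;[158.4 165.5] 79;[172.3 164.1] 79;[215.6 168.2] 73;[201.8 171.8] 62;[188.8 174.6] 78;[174.8 176.6] 71;[161.3 179.4] 71;[197.9 186.4] 184;[177.4 190.2] 78;19 [184.86389745 160.2800508 ] 185.75677490234375 160.75320434570312 30.749195098876953
[628.85085304  39.28542422  70.        ] [-0.70914696  0.59542422  0.        ]
[628.55357419  38.73219358  70.        ] [-1.00642581  0.04219358  0.        ]
```

The plate is within about 1 mm of the seat centre. Next is the crossbar, at lever angle about 1.02, checked in both cameras.

```bash
python3 - <<'E'
from h import *
go([684,28.5,525],-0.1895)
X=np.array([np.cos(-.1895),np.sin(-.1895)])
for a in np.linspace(1.02,0,18):
    b=np.r_[np.array([629.56,38.69])+X*(170-225*np.cos(a)+3),120+225*np.sin(a)+9+173];print(round(a,2),b.round(1), 'tester x,z',round(170-225*np.cos(a),1),b[2].round(1))
E
```

```text
t 8.25 pos [426.8   6.4 343.1] heading 0.1571 tilt [ 0.0021  0.0012 -1.    ] F [ 0.  -1.  -0.4] w 60.1
travel [ 257.9   18.3 -181.4] dr [-0.001  0.     0.347]
1.02 [683.8  28.3 493.7] tester x,z 52.2 493.7
0.96 [672.7  30.4 486.3] tester x,z 41.0 486.3
0.9 [662.1  32.4 478.2] tester x,z 30.1 478.2
0.84 [652.   34.4 469.5] tester x,z 19.8 469.5
0.78 [642.4  36.2 460.2] tester x,z 10.0 460.2
0.72 [633.3  38.  450.4] tester x,z 0.8 450.4
0.66 [624.9  39.6 440. ] tester x,z -7.7 440.0
0.6 [617.1  41.1 429. ] tester x,z -15.7 429.0
0.54 [609.9  42.5 417.7] tester x,z -23.0 417.7
0.48 [603.5  43.7 405.9] tester x,z -29.6 405.9
0.42 [597.7  44.8 393.7] tester x,z -35.4 393.7
0.36 [592.7  45.8 381.3] tester x,z -40.6 381.3
0.3 [588.4  46.6 368.5] tester x,z -45.0 368.5
0.24 [584.8  47.3 355.5] tester x,z -48.6 355.5
0.18 [582.1  47.8 342.3] tester x,z -51.4 342.3
0.12 [580.1  48.2 328.9] tester x,z -53.4 328.9
0.06 [578.9  48.4 315.5] tester x,z -54.6 315.5
0.0 [578.5  48.5 302. ] tester x,z -55.0 302.0
```

{"op": "move_arm", "data": {"fingers": [40, 20, 0, 0, 0, 0, 0, 0, 0, 0], "travel": [[0, 0, -45], [0, 0, -90], [0, 0, -135], [0, 2, -181], [40, 5, -181], [85, 8, -181], [130, 11, -181], [175, 14, -181], [220, 17, -181], [258, 18, -181]], "dr": [[0, 0, 0.04], [0, 0, 0.08], [0, 0, 0.12], [0, 0, 0.16], [0, 0, 0.2], [0, 0, 0.24], [0, 0, 0.28], [0, 0, 0.31], [0, 0, 0.33], [0, 0, 0.347]]}}

```text
clock: 9.25
position: [687.7, 29.3, 520.2]
ee_rot: [0.995, -0.095, -0.002, 0.001]
contact_force: [0.1, 0.1, -0.5]
gripper_width: 0.0
grasp_force: 0.0
```

{"op": "move_arm", "data": {"fingers": [0, 0, 0], "travel": [[0, 0, 0], [0, 0, 0], [0, 0, 0]], "dr": [[0, 0, 0], [0, 0, 0], [0, 0, 0]]}}

```text
clock: 9.55
position: [684.6, 29.0, 523.1]
ee_rot: [0.996, -0.095, -0.001, 0.0]
contact_force: [1.0, 0.1, 0.2]
gripper_width: -0.3
grasp_force: 0.0
```

```bash
python3 - <<'E'
from h import *
go([684,28.5,497],-0.1895)
snap('scene','s4.png');b=arm.get_image('wrist')
s=cv2.imread('pics/s4.png')[60:360,200:460]
o=np.hstack([cv2.resize(s,(400,462)),cv2.resize(b[:,:,::-1],(400,300)).copy() if 0 else np.vstack([cv2.resize(b[:,:,::-1],(400,300)),np.zeros((162,400,3),np.uint8)])])
cv2.imwrite('pics/m4.png',o)
E
```

```text
t 9.55 pos [684.6  29.  523.1] heading -0.1897 tilt [-1.2e-03 -5.0e-04 -1.0e+00] F [1.  0.1 0.2] w -0.3
travel [-0.4  0.6 26.1] dr [-0.  0. -0.]
```

View pics/m4.png

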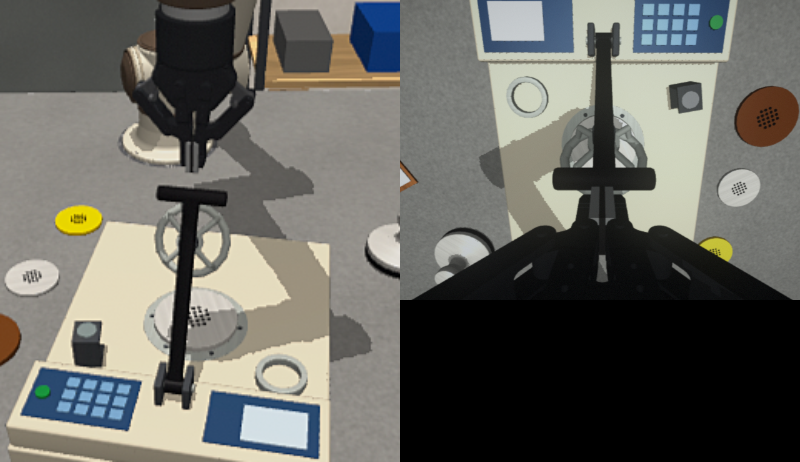

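The scene and wrist views show the closed fingertips just above the middle of the bar. The bar is at wrist pixel (326,285). I'll check the fore-aft position against that.

```bash
python3 - <<'E'
from h import *
for a in (.98,1.02,1.06):
    X=np.array([np.cos(-.1895),np.sin(-.1895)])
    print(a,w2p('wrist',np.r_[np.array([629.56,38.69])+X*(170-225*np.cos(a)),120+225*np.sin(a)]))
E
```

```text
0.98 [[325.72062376 293.29935872]]
1.02 [[325.81254222 283.77165773]]
1.06 [[325.90721463 272.92855751]]
```

{"op": "move_arm", "data": {"fingers": [0, 0, 0, 0], "travel": [[0, 0, 10], [0, 0, 18], [0, 0, 22], [0, 0, 22]], "dr": [[0, 0, 0], [0, 0, 0], [0, 0, 0], [0, 0, 0]]}}

```text
clock: 10.05
position: [684.6, 29.1, 500.6]
ee_rot: [0.996, -0.095, -0.001, 0.0]
contact_force: [-0.4, 0.2, -0.1]
gripper_width: -0.0
grasp_force: 0.0
```

{"op": "move_arm", "data": {"fingers": [0, 0, 0, 0], "travel": [[0, 0, 2], [0, 0, 4], [0, 0, 6], [0, 0, 6]], "dr": [[0, 0, 0], [0, 0, 0], [0, 0, 0], [0, 0, 0]]}}

```text
clock: 10.45
position: [684.9, 29.1, 495.4]
ee_rot: [0.995, -0.095, -0.0, 0.0]
contact_force: [0.1, -0.3, 0.1]
gripper_width: 0.1
grasp_force: 0.0
```

{"op": "move_arm", "data": {"fingers": [0, 0, 0, 0, 0, 0], "travel": [[0, 0, 1.5], [-5.5, 0, 5.5], [-11, 0, 9.6], [-22, 0, 17.7], [-32.4, 0, 26.4], [-32.4, 0, 26.4]], "dr": [[0, 0, 0], [0, 0, 0], [0, 0, 0], [0, 0, 0], [0, 0, 0], [0, 0, 0]]}}

```text
clock: 11.05
position: [651.4, 35.5, 468.5]
ee_rot: [0.996, -0.094, -0.001, -0.0]
contact_force: [0.2, -0.2, 0.5]
gripper_width: 0.1
grasp_force: 0.0
```

```bash
python3 - <<'E'
from h import *
go([652.0,34.4,469.5],-0.1895)
b=snap('wrist','w5.png')
s=arm.get_image('scene')[60:360,200:460]
o=np.hstack([cv2.resize(s,(400,462)),np.vstack([cv2.resize(b,(400,300)),np.zeros((162,400,3),np.uint8)])])
cv2.imwrite('pics/m5.png',o[:,:,::-1])
E
```

```text
t 11.05 pos [651.4  35.5 468.5] heading -0.1892 tilt [-2.2e-03  3.0e-04 -1.0e+00] F [ 0.2 -0.2  0.5] w 0.1
travel [ 0.7  1.  -1. ] dr [ 0. -0.  0.]
```

View pics/m5.png

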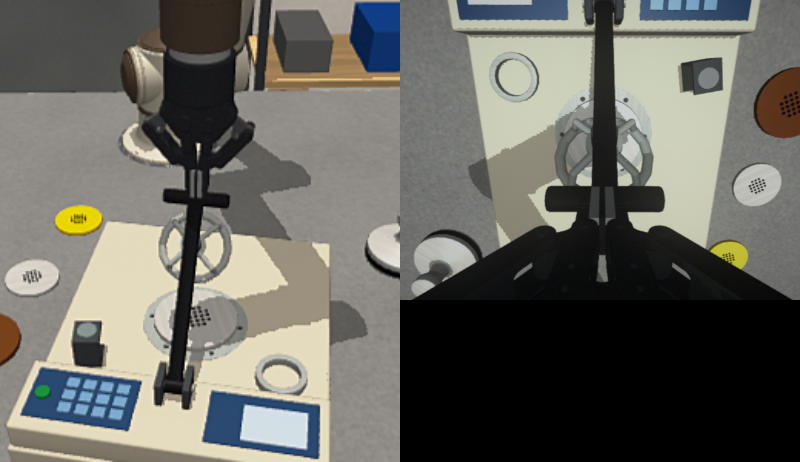

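The bar is now under the fingertips, at wrist pixel (325,317) and scene crop (196,198). I carry on along the arc.

```bash
python3 - <<'E'
from h import *
for a in (.78,.84,.9,.96,1.02):
    X=np.array([np.cos(-.1895),np.sin(-.1895)])
    b=np.r_[np.array([629.56,38.69])+X*(170-225*np.cos(a)),120+225*np.sin(a)]
    print(a,w2p('wrist',b),w2p('scene',b))
E
```

```text
0.78 [[326.75765049 325.38962769]] [[328.34757275 189.20004132]]
0.84 [[327.03525572 316.4293897 ]] [[327.62530202 187.96247972]]
0.9 [[327.34180462 304.13720533]] [[326.82831863 187.12661178]]
0.96 [[327.68024171 287.88221031]] [[325.95573403 186.71618256]]
1.02 [[328.05353931 266.92645017]] [[325.00700025 186.75499299]]
```

{"op": "move_arm", "data": {"fingers": [0, 0, 0, 0, 0, 0, 0, 0], "travel": [[-5, 0, 5], [-10, 0, 9.5], [-19, 0, 19], [-27.5, 0, 29.5], [-35.5, 0, 40.5], [-43, 0, 52], [-49.5, 0, 64], [-55, 0, 76]], "dr": [[0, 0, 0], [0, 0, 0], [0, 0, 0], [0, 0, 0], [0, 0, 0], [0, 0, 0], [0, 0, 0], [0, 0, 0]]}}

```text
clock: 11.95
position: [598.4, 45.6, 392.4]
ee_rot: [0.995, -0.095, -0.0, 0.0]
contact_force: [0.2, 0.1, 1.2]
gripper_width: -0.3
grasp_force: 0.2
```

```bash
python3 - <<'E'
from h import *
go([597.7,44.8,393.7],-0.1895)
E
```

```text
t 11.95 pos [598.4  45.6 392.4] heading -0.1899 tilt [-6.e-04  0.e+00 -1.e+00] F [0.2 0.1 1.2] w -0.3
travel [-0.5  0.9 -1.3] dr [-0.  0. -0.]
```

{"op": "move_arm", "data": {"fingers": [0, 0, 0, 0, 0, 0, 0, 0], "travel": [[-5, 0, 12], [-9.6, 0, 24.5], [-13.2, 0, 37.5], [-16, 0, 50.5], [-17.5, 0, 60], [-18.3, 0, 67], [-18.8, 0, 72], [-18.8, 0, 72]], "dr": [[0, 0, 0], [0, 0, 0], [0, 0, 0], [0, 0, 0], [0, 0, 0], [0, 0, 0], [0, 0, 0], [0, 0, 0]]}}

```text
clock: 12.75
position: [580.5, 49.1, 320.7]
ee_rot: [0.995, -0.095, -0.001, 0.0]
contact_force: [-0.7, 0.3, 0.3]
gripper_width: 0.1
grasp_force: 0.0
```

{"op": "move_arm", "data": {"fingers": [0, 0, 0, 0, 0], "travel": [[0, 0, 3], [0, 0, 6], [0, 0, 9], [0, 0, 11], [0, 0, 11]], "dr": [[0, 0, 0], [0, 0, 0], [0, 0, 0], [0, 0, 0], [0, 0, 0]]}}

```text
clock: 13.25
position: [580.5, 49.1, 310.0]
ee_rot: [0.995, -0.095, -0.0, 0.0]
contact_force: [-1.0, 1.2, 0.1]
gripper_width: -0.1
grasp_force: 0.0
```

{"op": "move_arm", "data": {"fingers": [0, 0, 0], "travel": [[0, 0, 1.5], [0, 0, 3], [0, 0, 3]], "dr": [[0, 0, 0], [0, 0, 0], [0, 0, 0]]}}

```text
clock: 13.55
position: [580.5, 49.1, 307.1]
ee_rot: [0.995, -0.095, -0.0, 0.0]
contact_force: [-0.0, -0.7, -0.4]
gripper_width: 0.2
grasp_force: 0.0
```

{"op": "move_arm", "data": {"fingers": [0, 0, 0], "travel": [[0, 0, 1], [0, 0, 2], [0, 0, 2]], "dr": [[0, 0, 0], [0, 0, 0], [0, 0, 0]]}}

```text
clock: 13.85
position: [580.5, 49.1, 305.2]
ee_rot: [0.995, -0.095, -0.0, 0.0]
contact_force: [-0.0, -0.1, 0.2]
gripper_width: -0.3
grasp_force: 0.0
```

{"op": "move_arm", "data": {"fingers": [0, 0, 0], "travel": [[0, 0, 0.7], [0, 0, 1.5], [0, 0, 1.5]], "dr": [[0, 0, 0], [0, 0, 0], [0, 0, 0]]}}

```text
clock: 14.15
position: [580.5, 49.1, 303.7]
ee_rot: [0.996, -0.095, -0.0, 0.0]
contact_force: [-0.6, -0.6, -0.2]
gripper_width: 0.6
grasp_force: 0.0
```

{"op": "move_arm", "data": {"fingers": [0, 0, 0], "travel": [[0, 0, 0.7], [0, 0, 1.5], [0, 0, 1.5]], "dr": [[0, 0, 0], [0, 0, 0], [0, 0, 0]]}}

```text
clock: 14.45
position: [580.6, 49.2, 302.5]
ee_rot: [0.996, -0.095, 0.0, -0.0]
contact_force: [0.9, -0.0, 1.4]
gripper_width: 0.5
grasp_force: 0.6
```

{"op": "move_arm", "data": {"fingers": [0, 0, 0, 0], "travel": [[0, 0, 0.5], [0, 0, 1], [0, 0, 1], [0, 0, 1]], "dr": [[0, 0, 0], [0, 0, 0], [0, 0, 0], [0, 0, 0]]}}

```text
clock: 14.85
position: [580.6, 49.2, 302.3]
ee_rot: [0.996, -0.095, 0.0, 0.0]
contact_force: [-2.0, 0.3, 6.2]
gripper_width: -0.1
grasp_force: 2.9
```

{"op": "move_arm", "data": {"fingers": [0, 0, 0, 0], "travel": [[0, 0, 0.5], [0, 0, 1], [0, 0, 1], [0, 0, 1]], "dr": [[0, 0, 0], [0, 0, 0], [0, 0, 0], [0, 0, 0]]}}

```text
clock: 15.25
position: [580.5, 49.2, 302.3]
ee_rot: [0.996, -0.094, 0.001, 0.0]
contact_force: [-3.9, 0.9, 9.0]
gripper_width: 0.1
grasp_force: 4.9
```

{"op": "move_arm", "data": {"fingers": [0, 0, 0, 0], "travel": [[0, 0, 0.7], [0, 0, 0.7], [0, 0, 0.7], [0, 0, 0.7]], "dr": [[0, 0, 0], [0, 0, 0], [0, 0, 0], [0, 0, 0]]}}

```text
clock: 15.65
position: [580.5, 49.2, 302.2]
ee_rot: [0.996, -0.094, 0.001, 0.0]
contact_force: [-5.1, 1.0, 12.3]
gripper_width: 0.1
grasp_force: 6.3
```

{"op": "move_arm", "data": {"fingers": [0, 0, 0, 0, 0, 0, 0, 0, 0, 0], "travel": [[0, 0, -3], [0, 0, -10], [0, 0, -25], [0, 0, -50], [-30, 0, -80], [-70, 0, -100], [-110, 0, -110], [-150, 0, -115], [-180, 0, -120], [-180, 0, -120]], "dr": [[0, 0, 0], [0, 0, 0], [0, 0, 0], [0, 0, 0], [0, 0, 0], [0, 0, 0], [0, 0, 0], [0, 0, 0], [0, 0, 0], [0, 0, 0]]}}

```text
clock: 16.65
position: [401.0, 82.7, 420.7]
ee_rot: [0.996, -0.094, 0.001, -0.001]
contact_force: [0.9, 0.6, 0.5]
gripper_width: -0.1
grasp_force: 0.0
```

```bash
python3 - <<'E'
from h import *
go([400,80,420])
a=arm.get_image('top');b=arm.get_image('scene')
o=np.zeros((600,800,3),np.uint8)
o[:600,:400]=cv2.resize(a[140:290,260:360],(400,600),interpolation=cv2.INTER_CUBIC)
o[:600,400:]=cv2.resize(b[150:390,240:400],(400,600),interpolation=cv2.INTER_CUBIC)
cv2.imwrite('pics/m6.png',o[:,:,::-1])
X=np.array([np.cos(-.1895),np.sin(-.1895)])
for a in (0,.02,.05):
    p=np.r_[np.array([629.56,38.69])+X*(170-225*np.cos(a)),120+225*np.sin(a)]
    t=w2p('top',p)[0];s=w2p('scene',p)[0];print(a,(t-[260,140])*4,(s-[240,150])*2.5)
E
```

```text
t 16.65 pos [401.   82.7 420.7] heading -0.1875 tilt [ 0.0015  0.0018 -1.    ] F [0.9 0.6 0.5] w -0.1
travel [-0.4  2.9  0.7] dr 
0 [164.03950718 372.89765556] [229.13587193 205.43599173]
0.02 [163.74903459 371.75953777] [229.23355315 201.55622528]
0.05 [163.36477113 369.75564051] [229.35324613 195.81587021]
```

View pics/m6.png

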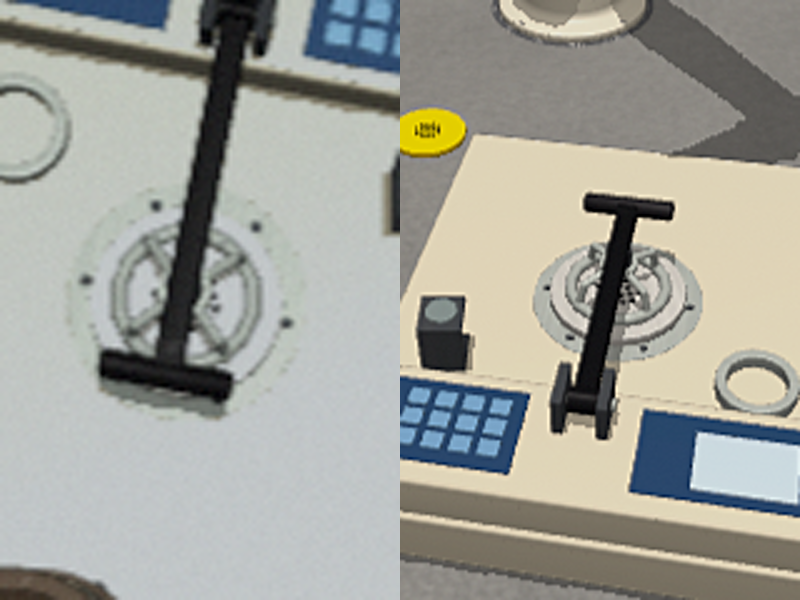

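The crossbar is at (166,375) in the top crop and (229,207) in the scene crop, which matches an angle of 0. The ring is on the plate with an even rim, so I hand the job in.

```bash
python3 -c "
from bench import arm
print(arm.job_done())"
```

```text
the job is handed in; nothing more can be done
None
```

The job is handed in: the plate was about 1 mm off the seat centre when measured before clamping, the clamp is down with its ring resting on the plate, and the arm was clear at 16.7 s; the hand-in call gave no verdict.

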